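# Stopper a vial in the hand-wheel press

## Task

Stopper the vial in the hand-wheel press with the fingertips only: first push the press's slide by its upright end plate, home against the stop, so that the vial stands under the ram. Then push the hand wheel round clockwise (seen from above) by its upright handle through exactly one turn, so that the handle is back where it started and the rubber stopper is pressed fully home. Pinch and lift nothing, do not touch the vial itself, and leave the other things on the table where they are.

Things in the scene. Friction and masses are not known exactly. Their poses are not given: they have to be found in the camera images.
- press: grey bench press fixed to the table: base 116 x 150 mm, 16 mm high (local x -48..68, y -105..45 mm), a column 30 x 56 mm at local x 37..67, a head from 130 to 168 mm high that reaches to local x -28, and above it a spindle with a hand wheel. Origin on the table surface on the spindle axis; z up, +x toward the column, +y is the direction in which the slide is pushed home
- slide (a joint): the aluminium slide that carries the vial: m along the press's +y; 0 = pulled out (start), 0.050 = home against the stop, the vial under the ram. About 2 N of friction, stays where it is left
- slide_tab (a point): centre of the outer face of the slide's upright end plate, the face to push toward the press's +y: plate 44 mm wide along the press's x, standing 19 to 55 mm above the table, this point 43 mm above it. At the start 163 mm out from the spindle axis, 113 mm when home. The table below and outside it is clear
- wheel (a joint): hand wheel on the vertical spindle above the head: rad, grows clockwise seen from above; one turn is 6.283. It starts between -1.2 and 0.6. The ram, spindle and wheel sink together 8 mm a turn. About 0.12 N m of friction (some 2.5 N at the handle), stays where it is left. Its rim is a ring of 50 mm radius, 12 mm thick, three spokes, hub 32 mm across that ends 17 mm above the rim's centre plane
- handle_mid (a point): middle of the black upright handle that stands on the wheel's rim, 50 mm from the spindle axis: 19 mm thick, it stands from 5 to 55 mm above the rim's centre plane; it spins freely on its own pin, so a finger that pushes it does not climb round it; this point 32 mm above that plane and 26 mm above the rim's top, at the start about 232 mm above the table. There is free space all round and above it
- wheel_handle: the same handle; its origin is at its foot, in the rim's centre plane
- foot: the ram's white round foot, 21 mm across, that presses on the stopper; origin at the centre of its underside
- ram_end (a point): underside of the ram's foot on the spindle axis (free position), about 80 mm above the table at the start and 8 mm lower after one turn. The foot is spring-mounted, 6 N/mm
- vial: small clear glass vial, 23 mm wide and 40 mm high to its lip, standing loose in the white ring on the slide (ring 14 mm high); origin at the centre of its underside, z up
- stopper (a joint): the dark rubber stopper of that vial: m; 0 = standing 4 mm proud of the lip (start), 0.004 = its flange seated on the lip. It moves with about 3 N
- done_vial_1: a vial of the same kind with its stopper seated, standing loose on the table beside the press, 23 mm wide, 44 mm high; origin under its centre. Leave alone
- done_vial_2: a second such vial, next to the first. Leave alone
- holder: black round rubber tube holder, 69 mm wide, 51 mm high, standing loose beside the slide; origin under its centre. Leave alone
- capped_vial: glass vial with white screw cap, 24 mm wide, 54 mm high, standing loose on the other side of the slide; origin under its centre. Leave alone
- tweezers: steel tweezers lying beyond the slide, 114 mm long, 7 mm high; origin under their centre. Leave alone
- fitting: white tube fitting, 33 mm long, 15 mm high, lying beyond the press; origin under its centre. Leave alone
Not all that is in view belongs to the job. What is shaped like the vial but purple is not meant.

How it is judged:
By the outcome, as a careful person would: the job done as asked, in the order asked, and still so for the second after the job is handed in, with the robot touching nothing.
It also fails if it takes over 58 s, if anything falls off the work surface, if the arm or the gripper's body presses on something with over 40 N, if the wrist force passes 120 N, or if a joint passes its speed limit or range.

## Robot

A 6-joint arm with a two-finger parallel gripper is mounted at the origin on a cart in front of the work surface, level with it; the furniture and walls round the work are solid. World frame = base frame: x ahead of the robot, y to its left, z up, the work surface at z = 0. Lengths are in m, angles in rad, forces in N, time in s.
With the tool pointing down it reaches from about 0.35 to 0.775 m from the base axis. Payload 5.5 kg.
Tool frame: the origin (TCP) lies on the mounting face of the last link; the fingertips stand 173 mm ahead of it and the grasp point (between the pads) lies 155 mm ahead of it; z points along the fingers, y is the direction in which the jaws open and shut (so a half turn about z gives the same grasp; the last joint's range is limited). The gripper opens to 85 mm and grips with 20 to 120 N. Pads are 22 mm wide; open, the fingers measure 114 mm over their backs; the gripper's body (76 mm by 85 mm) begins 54 mm behind the grasp point. The pads swing forward as they close: fully open they stand 13 mm farther back than shut.
Start: joints at [1.003, 0.313, 0.046, 1.304, 0, 1.431], TCP at [0.239, 0.523, 0.405] pointing down, gripper open.
Joint ranges: [-2.76, 2.76], [-0.86, 1.69], [-1.03, 1.26], [-2.2, 2.34], [-1.47, 1.5], [-3.14, 3.14]. Speed limits (rad/s): [2.57, 2.57, 3.14, 3.14, 3.14, 3.14].

## Interface

Orientations are given as a unit quaternion [w, x, y, z].
In Python, from workcell import get_state, eyes, env gives the robot as it stands. The module is installed in compiled form; this text tells all that it offers.
- The arm moves only by the tool carry_out, never from a script. Its argument "motion" is a list of rows, each an object of numbers: "jaw": the opening, from -1 (shut) to 1 (fully open); "tx", "ty", "tz": the shift along the tool's x, y, z in cm; "wx", "wy", "wz": the turn, a rotation vector about the tool's x, y, z in degrees. In form: [{"jaw": .., "tx": .., "ty": .., "tz": .., "wx": .., "wy": .., "wz": ..}, ...]. A call has 1 to 20 rows; each row shifts and turns the commanded pose from where the row before left it, along the tool's axes as they then stand; what a row does not reach is not made up. A row lasts 1/8 s, in which the tool goes at most 62.5 mm and 10.7 degrees, less where a joint would pass 70% of its speed; a pose out of reach is approached as far as the arm can. A call with a gripper value outside its range is refused whole. The fingers move at their own pace and stop on an object; "force" is the grip in N (left out, the last holds). Time passes only in rows, so rows that do not move let the fingers close. It gives the time, the measured TCP pose, the force and the opening at its end, in the units of the state.
- get_state(): the state, without advancing time (a new reading comes with each control period).
- eyes.read_camera(name): name is "scene" or "top"; returns the picture (400x640x3 uint8, blue, green, red); there is no depth.
- eyes.calibration(name): a dict with "K" (3x3 intrinsics, pixels), "k1" (the pictures are not rectified: a ray, as slopes to the right and down, at radius r is drawn at 1 + k1 r^2 times it, then the intrinsics apply), "camera_from_world" (4x4, takes a point from world to camera coordinates). Camera axes: x right, y up, looking along -z (the intrinsics and any distortion apply to the point x, -y, -z); pixel columns grow to the right and rows downward; lengths in m; the calibration is good to about 2 mm. A picture is of the moment at which its call begins. calibration takes no time and is no camera call.
- env.hand_in(): hands the job in, once; it reports no verdict.
The state is a dict: "clock": time; "joint_pos": joint angles; "qvel": joint speeds; "tau": joint torques, N m; "tcp_pos": TCP position; "orientation": TCP orientation; "wrist_force": force on the tool from outside, world axes, zero at the start; "ft_torque": the same for the moment, N m; "finger_gap": finger opening in m.
Only numpy, scipy, OpenCV 4.12 (cv2) and the standard library are available. Lean on these libraries where they do the work, as an engineer would, in place of code of your own. Each camera call takes 0.05 s, during which the arm holds its last target.

## Working session

There is one attempt and no reset: what is moved stays moved. The work goes in short steps, Python scripts to look and compute and a tool call to move; the robot and the scene stay as the last step left them, time stands still between calls to the robot, and variables do not carry over. Pictures are saved under pics/ and viewed, and the job is handed in when it is done.

Besides the shell and the picture viewer there is one more tool, called as a command line: name --argument value ..., lists and objects as JSON in quotes. carry_out: Moves the arm, as the interface text tells. Its arguments: {"type":"object","properties":{"motion":{"type":"array"},"force":{"type":"number"}},"required":["motion"]}

```bash
mkdir -p pics
python3 - <<'E'
from workcell import get_state, eyes
import cv2, numpy as np
print(get_state())
for n in ("scene","top"):
    im=eyes.read_camera(n); cv2.imwrite(f"pics/{n}0.png",im); c=eyes.calibration(n); print(n,c)
E
```

```text
{'clock': 0.0, 'joint_pos': array([1.00342281e+00, 3.13989347e-01, 4.49417559e-02, 1.30359024e+00,
       1.87469658e-05, 1.43121903e+00]), 'qvel': array([ 0.00100739,  0.00203508,  0.00038765,  0.00159436, -0.00098561,
        0.00097805]), 'tau': array([-1.86412381e-04, -4.80627000e+01,  2.98533350e+01,  1.95353612e-02,
       -5.23119706e-05,  1.76057466e-05]), 'tcp_pos': array([0.23842987, 0.52300716, 0.40379964]), 'orientation': array([-3.27522199e-04,  2.12270696e-01,  9.77210471e-01, -8.60582959e-04]), 'wrist_force': array([ 0.12001071, -0.98444218,  0.11234508]), 'ft_torque': array([ 0.02253217, -0.05082442,  0.02629051]), 'finger_gap': 0.08499711898184419}
scene {'K': array([[420.66737117,   0.        , 314.19492194],
       [  0.        , 420.66737117, 204.65039657],
       [  0.        ,   0.        ,   1.        ]]), 'k1': -0.03603342668071325, 'camera_from_world': array([[ 0.70801102, -0.70620061, -0.00104678, -0.50425982],
       [ 0.41442875,  0.41429007,  0.81031632, -0.22200594],
       [-0.57181221, -0.5741467 ,  0.58599177, -0.79419651],
       [ 0.        ,  0.        ,  0.        ,  1.        ]])}
top {'K': array([[485.68774256,   0.        , 318.08598483],
       [  0.        , 485.68774256, 208.58128533],
       [  0.        ,   0.        ,   1.        ]]), 'k1': -0.13406571938108308, 'camera_from_world': array([[-1.60433883e-02, -9.99868337e-01, -2.43284675e-03,
        -2.23747180e-01],
       [ 9.87411689e-01, -1.62263419e-02,  1.57336781e-01,
        -5.08905417e-01],
       [-1.57355542e-01,  1.21993760e-04,  9.87542009e-01,
        -9.93254327e-01],
       [ 0.00000000e+00,  0.00000000e+00,  0.00000000e+00,
         1.00000000e+00]])}
```

View pics/scene0.png

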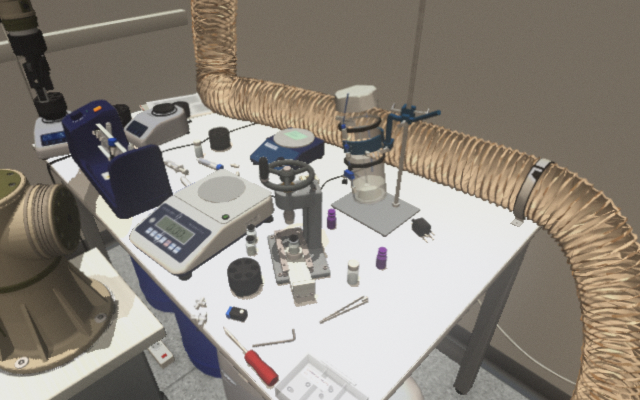

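View pics/top0.png

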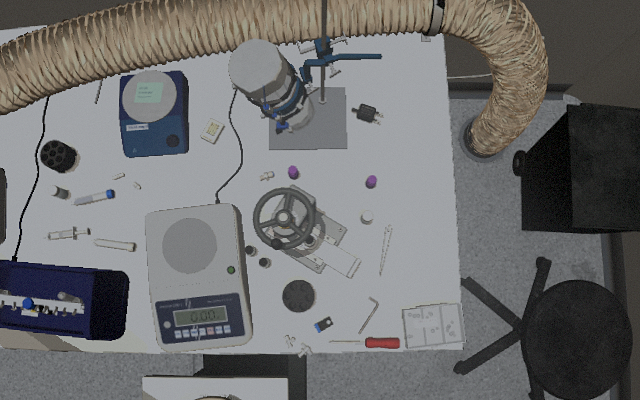

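The scene view shows the press at about (290,230), with the wheel at (287,175). In the top view the wheel is at (284,217) and the slide's end plate is near (345,268). The purple vials are decoys. I'll enlarge the press next.

```bash
cat > h.py <<'E'
import numpy as np, cv2
from workcell import eyes, get_state
def cal(n):
    c=eyes.calibration(n); return c["K"],c["k1"],c["camera_from_world"]
def ray(n,u,v):
    K,k1,T=cal(n)
    d=cv2.undistortPoints(np.array([[[u,v]]],float),K,np.array([k1,0,0,0,0.]))[0,0]
    R=T[:3,:3]; o=-R.T@T[:3,3]; w=R.T@np.array([d[0],-d[1],-1]); return o,w/np.linalg.norm(w)
def onz(n,u,v,z):
    o,w=ray(n,u,v); return o+w*(z-o[2])/w[2]
def proj(n,P):
    K,k1,T=cal(n); p=T[:3,:3]@np.asarray(P,float)+T[:3,3]; x,y=p[0]/-p[2],-p[1]/-p[2]
    s=1+k1*(x*x+y*y); return np.array([K[0,0]*x*s+K[0,2],K[1,1]*y*s+K[1,2]])
def tri(a,b):
    A=np.zeros((3,3));B=np.zeros(3); 
    for n,u,v in (a,b):
        o,w=ray(n,u,v); M=np.eye(3)-np.outer(w,w); A+=M;B+=M@o
    return np.linalg.solve(A,B)
E
python3 - <<'E'
import cv2
for n,(x,y,w,h),s in (("scene",(220,145,130,170),3.5),("top",(235,170,140,120),5)):
    im=cv2.imread(f"pics/{n}0.png")[y:y+h,x:x+w]
    cv2.imwrite(f"pics/{n}0c.png",cv2.resize(im,None,fx=s,fy=s,interpolation=cv2.INTER_CUBIC))
E
```

```text
(no output)
```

View pics/scene0c.png

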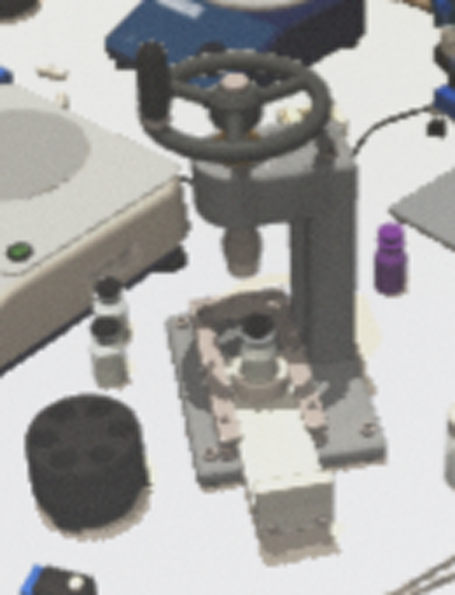

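View pics/top0c.png

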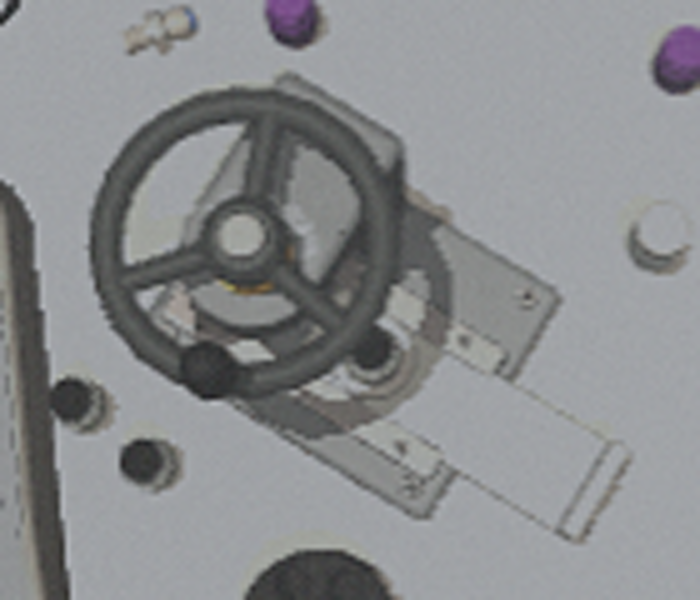

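Run:
```python
from h import *
import cv2
im=cv2.imread("pics/top0.png"); 
# rim ring: dark mask outer contour ellipse
c=np.array([(92,245),(245,88),(403,240),(245,398),(132,135),(358,135),(130,352),(360,355)],float)/5+[235,170]
P=np.array([onz("top",*p,0.200) for p in c])
A=np.c_[2*P[:,:2],np.ones(len(P))]; s=np.linalg.lstsq(A,(P[:,:2]**2).sum(1),rcond=None)[0]
C=s[:2]; print("rim c",C,"r",np.sqrt(s[2]+C@C))
hub=onz("top",242/5+235,236/5+170,.217); print("hub",hub)
print("hub tri",tri(("top",242/5+235,236/5+170),("scene",235/3.5+220,80/3.5+145)))
a=onz("top",632/5+235,456/5+170,.055);b=onz("top",581/5+235,544/5+170,.055)
print("plate corners",a,b,np.linalg.norm(a-b),"mid",(a+b)/2)
d=(b-a)[:2]/np.linalg.norm((b-a)[:2]); 
print("edge angle",np.degrees(np.arctan2(d[1],d[0])))
print("scene plate",[onz("scene",x/3.5+220,y/3.5+145,.055) for x,y in((248,490),(334,484))])
m=((a+b)/2)[:2]; v=C-m; print("axis vec",v,np.linalg.norm(v),np.degrees(np.arctan2(v[1],v[0])))
# base corners z=.016
for p in((560,297),(430,518),(288,73)): print("base",onz("top",p[0]/5+235,p[1]/5+170,.016))
print("handle top", onz("top",207/5+235,368/5+170,.250))
t=tri(("top",207/5+235,368/5+170),("scene",152/3.5+220,52/3.5+145));print("handle tri",t)
```

```text
rim c [ 0.46269224 -0.17113526] r 0.0563783929690559
hub [ 0.46268937 -0.17084516  0.217     ]
hub tri [ 0.46400784 -0.17138049  0.21433534]
plate corners [ 0.39130385 -0.3196684   0.055     ] [ 0.35555735 -0.29769292  0.055     ] 0.041961099283886256 mid [ 0.3734306  -0.30868066  0.055     ]
edge angle 148.4185116190526
scene plate [array([ 0.35563519, -0.29496092,  0.055     ]), array([ 0.39170812, -0.32473961,  0.055     ])]
axis vec [0.08926164 0.1375454 ] 0.16397065625433802 57.01798969797098
base [ 0.4623904  -0.29381185  0.016     ]
base [ 0.36824674 -0.23595249  0.016     ]
base [ 0.56328595 -0.17686425  0.016     ]
handle top [ 0.4135541  -0.16124659  0.25      ]
handle tri [ 0.41451425 -0.16177063  0.24880699]
```

Press found: the spindle axis is at about (0.463, -0.171), +y points at about 58°, and the handle is at about 169°. Next I check clearances and work out the moves.

```bash
cat >> h.py <<'E'
from scipy.spatial.transform import Rotation as Rn
C=np.array([.4630,-.1711]); DY=np.radians(58)
def pose():
    s=get_state(); q=s["orientation"]; return s,Rn.from_quat([q[1],q[2],q[3],q[0]]).as_matrix()
def delta(target,xang=None,n=1):
    s,R=pose(); d=R.T@(np.array(target)-s["tcp_pos"])*100
    cur=np.degrees(np.arctan2(R[1,0],R[0,0])); t=None
    if xang is not None: t=-(xang-cur)   # about tool z (down): + is clockwise
    print("tool shift cm",d.round(2),"per row",(d/n).round(3),"xang",cur.round(2),"wz",t)
E
python3 - <<'E'
from h import *
print("tweezers",[onz("top",*p,.005)[:2].round(3) for p in((390,226),(381,275))])
print("holder",onz("top",298,296,.051)[:2],"capped",onz("top",367,216,.054)[:2],"fitting",onz("top",266,176,.01)[:2])
print("flask base",onz("top",290,128,.0)[:2], "flask scene", tri(("top",258,62),("scene",358,92)))
print("rod base",onz("top",322,100,0)[:2])
print("rack",tri(("top",20,268),("scene",88,103)))
delta([.238,.523,.475]); R=pose()[1]
for a,b in(((.238,.523),(.47,.087)),((.47,.087),(.358,-.339))):
    print(R.T@np.r_[np.array(b)-a,0]*100)
E
```

```text
tweezers [array([ 0.469, -0.389]), array([ 0.363, -0.366])]
holder [ 0.32222079 -0.18778324] capped [ 0.485552   -0.33421512] fitting [ 0.58508992 -0.11759058]
flask base [ 0.69873294 -0.17091591] flask scene [ 0.72097934 -0.13330362  0.29129867]
rod base [ 0.76524763 -0.24509306]
rack [0.32727331 0.31485244 0.25258371]
tool shift cm [ 0.04 -0.03 -7.11] per row [ 0.042 -0.033 -7.112] xang 155.49 wz None
[-39.1973539  -30.04605901   0.04225258]
[ -7.48249546 -43.40745547   0.07121348]
```

carry_out --motion '[{"jaw": -1, "tz": -4.5}, {"jaw": -1, "tz": -4.5}, {"jaw": -1, "tx": -3.3, "ty": -2.5}, {"jaw": -1, "tx": -3.3, "ty": -2.5}, {"jaw": -1, "tx": -3.3, "ty": -2.5}, {"jaw": -1, "tx": -3.3, "ty": -2.5}, {"jaw": -1, "tx": -3.3, "ty": -2.5}, {"jaw": -1, "tx": -3.3, "ty": -2.5}, {"jaw": -1, "tx": -3.3, "ty": -2.5}, {"jaw": -1, "tx": -3.3, "ty": -2.5}, {"jaw": -1, "tx": -3.3, "ty": -2.5}, {"jaw": -1, "tx": -3.3, "ty": -2.5}, {"jaw": -1, "tx": -3.3, "ty": -2.5}, {"jaw": -1, "tx": -2.9, "ty": -2.5}]' --force 20

```text
invalid input at $.motion[0]: expected keys jaw, tx, ty, tz, wx, wy, wz
```

carry_out --motion '[{"jaw": -1, "tx": -0.7, "ty": -4, "wz": 7}, {"jaw": -1, "tx": -0.2, "ty": -4, "wz": 7}, {"jaw": -1, "tx": 0.3, "ty": -4, "wz": 7}]'

```text
invalid input at $.motion[0]: expected keys jaw, tx, ty, tz, wx, wy, wz
```

Run:
```python
from h import *
s,R=pose(); print(s["clock"],s["tcp_pos"],s["joint_pos"],s["wrist_force"],s["finger_gap"]); delta([.358,-.339,.48],58)
```

```text
0.1 [0.23845369 0.52302827 0.40387751] [ 1.00341792e+00  3.13948326e-01  4.50749968e-02  1.30361175e+00
 -2.82735150e-05  1.43121072e+00] [0.41241008 0.31182403 0.51917833] 0.0855274648236814
tool shift cm [-46.64 -73.49  -7.5 ] per row [-46.638 -73.488  -7.499] xang 155.49 wz 97.48926934829205
```

All keys are required in every row.

carry_out --motion '[{"jaw": -1, "tx": 0, "ty": 0, "tz": -4.5, "wx": 0, "wy": 0, "wz": 0}, {"jaw": -1, "tx": 0, "ty": 0, "tz": -4.5, "wx": 0, "wy": 0, "wz": 0}, {"jaw": -1, "tx": -3.3, "ty": -2.5, "tz": 0, "wx": 0, "wy": 0, "wz": 0}, {"jaw": -1, "tx": -3.3, "ty": -2.5, "tz": 0, "wx": 0, "wy": 0, "wz": 0}, {"jaw": -1, "tx": -3.3, "ty": -2.5, "tz": 0, "wx": 0, "wy": 0, "wz": 0}, {"jaw": -1, "tx": -3.3, "ty": -2.5, "tz": 0, "wx": 0, "wy": 0, "wz": 0}, {"jaw": -1, "tx": -3.3, "ty": -2.5, "tz": 0, "wx": 0, "wy": 0, "wz": 0}, {"jaw": -1, "tx": -3.3, "ty": -2.5, "tz": 0, "wx": 0, "wy": 0, "wz": 0}, {"jaw": -1, "tx": -3.3, "ty": -2.5, "tz": 0, "wx": 0, "wy": 0, "wz": 0}, {"jaw": -1, "tx": -3.3, "ty": -2.5, "tz": 0, "wx": 0, "wy": 0, "wz": 0}, {"jaw": -1, "tx": -3.3, "ty": -2.5, "tz": 0, "wx": 0, "wy": 0, "wz": 0}, {"jaw": -1, "tx": -3.3, "ty": -2.5, "tz": 0, "wx": 0, "wy": 0, "wz": 0}, {"jaw": -1, "tx": -3.3, "ty": -2.5, "tz": 0, "wx": 0, "wy": 0, "wz": 0}, {"jaw": -1, "tx": -2.9, "ty": -2.5, "tz": 0, "wx": 0, "wy": 0, "wz": 0}]' --force 20

```text
clock: 1.85
tcp_pos: [0.4713, 0.0862, 0.4943]
orientation: [-0.0, 0.212, 0.977, -0.0]
wrist_force: [0.4, 0.3, -0.1]
finger_gap: -0.0
```

Run:
```python
from h import *
s,R=pose(); print(s["clock"],s["tcp_pos"],s["joint_pos"],s["wrist_force"],s["finger_gap"]); delta([.358,-.339,.48],58,11)
```

```text
1.85 [0.47127918 0.0862263  0.49429185] [1.31734520e-02 1.14999505e-01 1.22784175e-02 1.46869073e+00
 8.38061034e-05 4.41366610e-01] [ 0.40808251  0.31856194 -0.064307  ] -2.133755880102004e-05
tool shift cm [ -7.35 -43.39   1.43] per row [-0.668 -3.944  0.13 ] xang 155.47 wz 97.46633459961618
```

carry_out --motion '[{"jaw": -1, "tx": -0.67, "ty": -3.94, "tz": 0, "wx": 0, "wy": 0, "wz": 0}, {"jaw": -1, "tx": -0.67, "ty": -3.94, "tz": 0, "wx": 0, "wy": 0, "wz": 0}, {"jaw": -1, "tx": -0.67, "ty": -3.94, "tz": 0, "wx": 0, "wy": 0, "wz": 0}, {"jaw": -1, "tx": -0.67, "ty": -3.94, "tz": 0, "wx": 0, "wy": 0, "wz": 0}, {"jaw": -1, "tx": -0.67, "ty": -3.94, "tz": 0, "wx": 0, "wy": 0, "wz": 0}, {"jaw": -1, "tx": -0.67, "ty": -3.94, "tz": 0, "wx": 0, "wy": 0, "wz": 0}, {"jaw": -1, "tx": -0.67, "ty": -3.94, "tz": 0, "wx": 0, "wy": 0, "wz": 0}, {"jaw": -1, "tx": -0.67, "ty": -3.94, "tz": 0, "wx": 0, "wy": 0, "wz": 0}, {"jaw": -1, "tx": -0.67, "ty": -3.94, "tz": 0, "wx": 0, "wy": 0, "wz": 0}, {"jaw": -1, "tx": -0.67, "ty": -3.94, "tz": 0, "wx": 0, "wy": 0, "wz": 0}, {"jaw": -1, "tx": -0.67, "ty": -3.94, "tz": 0, "wx": 0, "wy": 0, "wz": 0}]'

```text
clock: 3.22
tcp_pos: [0.3574, -0.3385, 0.4943]
orientation: [-0.0, 0.212, 0.977, 0.0]
wrist_force: [0.4, 0.5, 0.7]
finger_gap: -0.0
```

carry_out --motion '[{"jaw": -1, "tx": 0, "ty": 0, "tz": 0, "wx": 0, "wy": 0, "wz": 9.75}, {"jaw": -1, "tx": 0, "ty": 0, "tz": 0, "wx": 0, "wy": 0, "wz": 9.75}, {"jaw": -1, "tx": 0, "ty": 0, "tz": 0, "wx": 0, "wy": 0, "wz": 9.75}, {"jaw": -1, "tx": 0, "ty": 0, "tz": 0, "wx": 0, "wy": 0, "wz": 9.75}, {"jaw": -1, "tx": 0, "ty": 0, "tz": 0, "wx": 0, "wy": 0, "wz": 9.75}, {"jaw": -1, "tx": 0, "ty": 0, "tz": 0, "wx": 0, "wy": 0, "wz": 9.75}, {"jaw": -1, "tx": 0, "ty": 0, "tz": 0, "wx": 0, "wy": 0, "wz": 9.75}, {"jaw": -1, "tx": 0, "ty": 0, "tz": 0, "wx": 0, "wy": 0, "wz": 9.75}, {"jaw": -1, "tx": 0, "ty": 0, "tz": 0, "wx": 0, "wy": 0, "wz": 9.75}, {"jaw": -1, "tx": 0, "ty": 0, "tz": 0, "wx": 0, "wy": 0, "wz": 9.75}]'

```text
clock: 4.47
tcp_pos: [0.358, -0.3373, 0.4942]
orientation: [-0.001, 0.876, 0.482, -0.0]
wrist_force: [-0.5, -0.2, 0.1]
finger_gap: 0.0002
```

Run:
```python
from h import *
for n in ("scene","top"): cv2.imwrite(f"pics/{n}1.png",eyes.read_camera(n))
s,R=pose(); print(s["clock"],s["tcp_pos"],s["joint_pos"],s["wrist_force"],s["finger_gap"]); delta([.358,-.339,.205],58,5)
```

```text
4.575 [ 0.35797885 -0.33727438  0.49424581] [-9.19034402e-01  1.40398124e-01  4.16259441e-02  1.47299750e+00
  9.76847163e-05  1.21083045e+00] [0.10612887 0.42417945 0.29538708] 6.860695778510832e-07
tool shift cm [-0.16  0.12 28.92] per row [-0.032  0.024  5.785] xang 57.97 wz -0.032280792159546934
```

View pics/scene1.png

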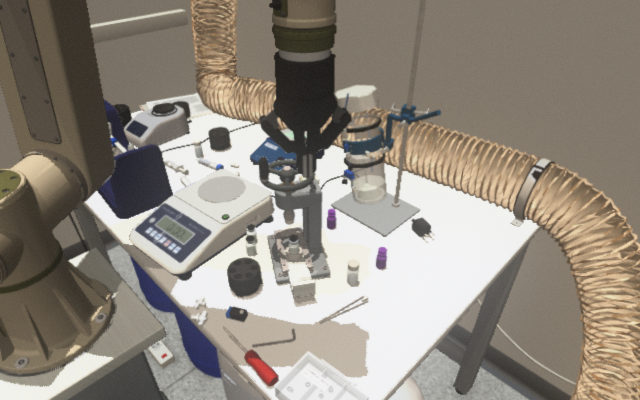

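View pics/top1.png

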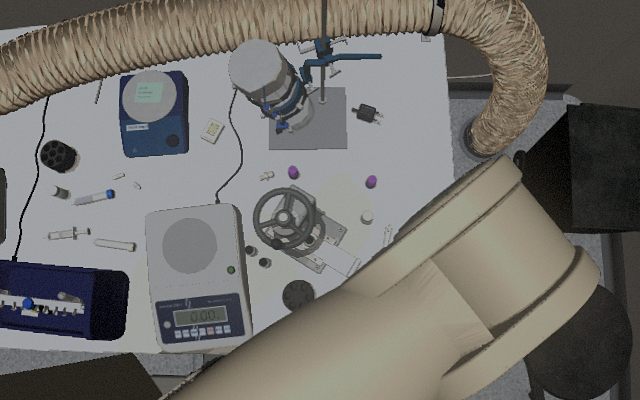

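The gripper is shut above the outside of the slide plate, and the arm body hangs to the right of the press. Next I descend.

carry_out --motion '[{"jaw": -1, "tx": 0, "ty": 0, "tz": 5.8, "wx": 0, "wy": 0, "wz": 0}, {"jaw": -1, "tx": 0, "ty": 0, "tz": 5.8, "wx": 0, "wy": 0, "wz": 0}, {"jaw": -1, "tx": 0, "ty": 0, "tz": 5.8, "wx": 0, "wy": 0, "wz": 0}, {"jaw": -1, "tx": 0, "ty": 0, "tz": 5.8, "wx": 0, "wy": 0, "wz": 0}, {"jaw": -1, "tx": 0, "ty": 0, "tz": 4, "wx": 0, "wy": 0, "wz": 0}, {"jaw": -1, "tx": 0, "ty": 0, "tz": 1.7, "wx": 0, "wy": 0, "wz": 0}]'

```text
clock: 5.32
tcp_pos: [0.3571, -0.336, 0.2028]
orientation: [-0.002, 0.874, 0.486, -0.0]
wrist_force: [0.3, 0.3, -0.4]
finger_gap: -0.0
```

Run:
```python
from h import *
for n in ("scene",):
  im=eyes.read_camera(n); cv2.imwrite(f"pics/{n}2.png",cv2.resize(im[150:350,180:430],None,fx=3,fy=3))
s,R=pose(); print(s["clock"],s["tcp_pos"],s["wrist_force"]); delta(np.r_[C-.174*np.array([np.cos(DY),np.sin(DY)]),.205],58)
```

```text
5.375 [ 0.35687725 -0.33584929  0.20174564] [-0.77707483 -0.4665048  -1.13926914]
tool shift cm [ 2.2   0.27 -0.32] per row [ 2.195  0.275 -0.322] xang 58.18 wz 0.1847910185935433
```

View pics/scene2.png

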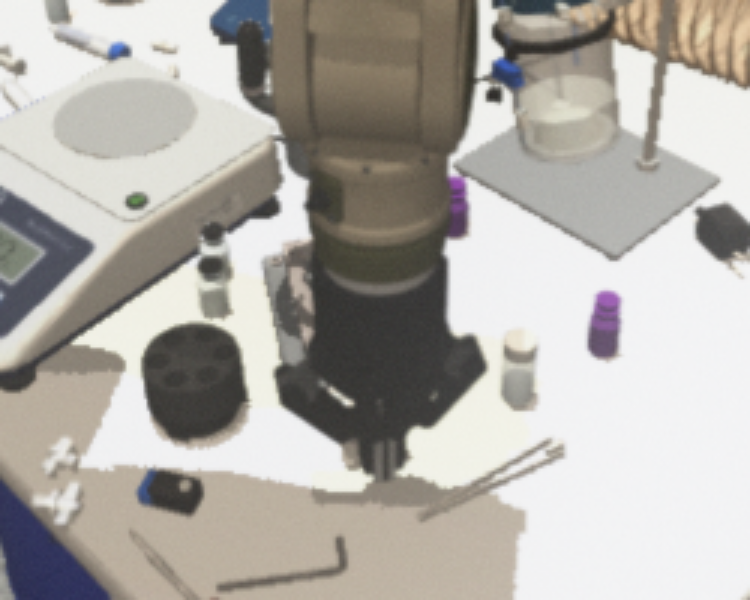

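carry_out --motion '[{"jaw": -1, "tx": 0.6, "ty": 0.14, "tz": -0.15, "wx": 0, "wy": 0, "wz": 0}, {"jaw": -1, "tx": 0.6, "ty": 0.13, "tz": -0.15, "wx": 0, "wy": 0, "wz": 0}, {"jaw": -1, "tx": 0.4, "ty": 0, "tz": 0, "wx": 0, "wy": 0, "wz": 0}, {"jaw": -1, "tx": 0.3, "ty": 0, "tz": 0, "wx": 0, "wy": 0, "wz": 0}, {"jaw": -1, "tx": 0.3, "ty": 0, "tz": 0, "wx": 0, "wy": 0, "wz": 0}, {"jaw": -1, "tx": 0.3, "ty": 0, "tz": 0, "wx": 0, "wy": 0, "wz": 0}]'

```text
clock: 6.12
tcp_pos: [0.3737, -0.3173, 0.2087]
orientation: [0.0, 0.875, 0.485, 0.0]
wrist_force: [-0.2, -0.1, 0.0]
finger_gap: -0.0001
```

Run:
```python
from h import *
s,R=pose(); print(s["clock"],s["tcp_pos"],R.T@s["wrist_force"]); delta(np.r_[C-.124*np.array([np.cos(DY),np.sin(DY)]),.205],58)
```

```text
6.125 [ 0.37366322 -0.31734599  0.20873855] [-0.15115132 -0.10661081 -0.01563375]
tool shift cm [ 4.74 -0.17  0.37] per row [ 4.736 -0.174  0.374] xang 57.99 wz -0.008827532611555
```

carry_out --motion '[{"jaw": -1, "tx": 0.3, "ty": -0.08, "tz": 0.1, "wx": 0, "wy": 0, "wz": 0}, {"jaw": -1, "tx": 0.3, "ty": -0.08, "tz": 0.1, "wx": 0, "wy": 0, "wz": 0}, {"jaw": -1, "tx": 0.3, "ty": 0, "tz": 0, "wx": 0, "wy": 0, "wz": 0}]'

```text
clock: 6.5
tcp_pos: [0.3772, -0.3092, 0.2068]
orientation: [0.0, 0.875, 0.485, 0.0]
wrist_force: [0.2, -2.4, 1.1]
finger_gap: 0.0001
```

carry_out --motion '[{"jaw": -1, "tx": 0.3, "ty": 0, "tz": 0, "wx": 0, "wy": 0, "wz": 0}, {"jaw": -1, "tx": 0.3, "ty": 0, "tz": 0, "wx": 0, "wy": 0, "wz": 0}]'

```text
clock: 6.75
tcp_pos: [0.3804, -0.304, 0.2067]
orientation: [0.0, 0.875, 0.485, 0.0]
wrist_force: [0.6, -2.7, 0.3]
finger_gap: -0.0001
```

Run:
```python
from h import *
im=eyes.read_camera("scene"); cv2.imwrite("pics/scene3.png",cv2.resize(im[150:350,180:430],None,fx=3,fy=3))
s,R=pose(); print(s["clock"],s["tcp_pos"],R.T@s["wrist_force"]); delta(np.r_[C-.124*np.array([np.cos(DY),np.sin(DY)]),.205],58)
```

```text
6.8 [ 0.3804491  -0.30362381  0.20667793] [-1.42109515  1.04676122 -0.88737924]
tool shift cm [ 3.21 -0.02  0.17] per row [ 3.213 -0.022  0.169] xang 58.0 wz 0.0033953162890227873
```

View pics/scene3.png

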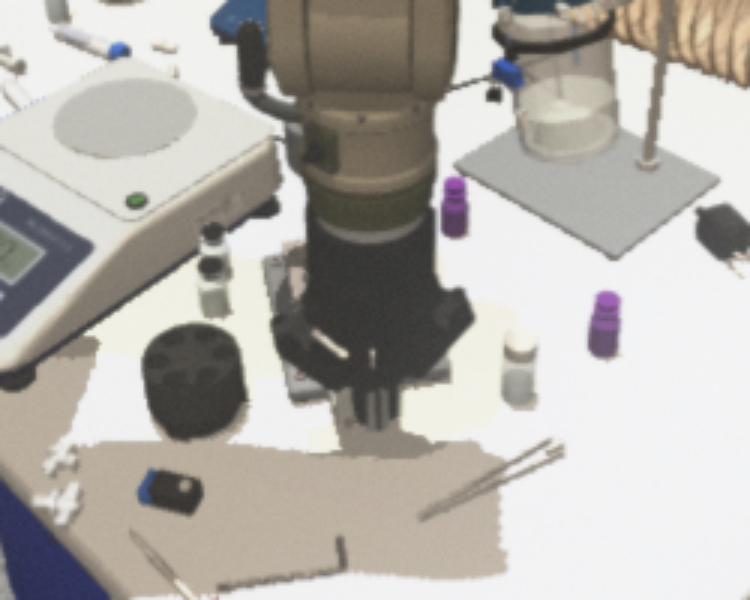

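carry_out --motion '[{"jaw": -1, "tx": 0.4, "ty": 0, "tz": 0, "wx": 0, "wy": 0, "wz": 0}, {"jaw": -1, "tx": 0.4, "ty": 0, "tz": 0, "wx": 0, "wy": 0, "wz": 0}, {"jaw": -1, "tx": 0.4, "ty": 0, "tz": 0, "wx": 0, "wy": 0, "wz": 0}, {"jaw": -1, "tx": 0.4, "ty": 0, "tz": 0, "wx": 0, "wy": 0, "wz": 0}, {"jaw": -1, "tx": 0.4, "ty": 0, "tz": 0, "wx": 0, "wy": 0, "wz": 0}, {"jaw": -1, "tx": 0.4, "ty": 0, "tz": 0, "wx": 0, "wy": 0, "wz": 0}, {"jaw": -1, "tx": 0.4, "ty": 0, "tz": 0, "wx": 0, "wy": 0, "wz": 0}, {"jaw": -1, "tx": 0.2, "ty": 0, "tz": 0, "wx": 0, "wy": 0, "wz": 0}]'

```text
clock: 7.8
tcp_pos: [0.3961, -0.2782, 0.2066]
orientation: [-0.0, 0.875, 0.485, -0.0]
wrist_force: [-1.2, -1.9, 0.8]
finger_gap: -0.0002
```

carry_out --motion '[{"jaw": -1, "tx": 0.2, "ty": 0, "tz": 0, "wx": 0, "wy": 0, "wz": 0}, {"jaw": -1, "tx": 0.2, "ty": 0, "tz": 0, "wx": 0, "wy": 0, "wz": 0}]'

```text
clock: 8.05
tcp_pos: [0.3982, -0.275, 0.2066]
orientation: [-0.0, 0.875, 0.485, -0.0]
wrist_force: [-1.2, -2.4, 1.0]
finger_gap: -0.0001
```

carry_out --motion '[{"jaw": -1, "tx": 0.1, "ty": 0, "tz": 0, "wx": 0, "wy": 0, "wz": 0}, {"jaw": -1, "tx": 0.1, "ty": 0, "tz": 0, "wx": 0, "wy": 0, "wz": 0}]'

```text
clock: 8.3
tcp_pos: [0.3991, -0.2735, 0.2066]
orientation: [0.0, 0.875, 0.485, -0.0]
wrist_force: [-2.3, -5.0, 0.6]
finger_gap: -0.0001
```

Run:
```python
from h import *
s,R=pose(); print(s["clock"],s["tcp_pos"],R.T@s["wrist_force"]); delta(np.r_[C-.124*np.array([np.cos(DY),np.sin(DY)]),.205],58)
```

```text
8.3 [ 0.39908272 -0.27351374  0.20660919] [-5.43905079  0.70142121 -0.6277726 ]
tool shift cm [-0.33 -0.01  0.16] per row [-0.328 -0.006  0.161] xang 57.98 wz -0.024629048926321673
```

carry_out --motion '[{"jaw": -1, "tx": 0.1, "ty": 0, "tz": 0, "wx": 0, "wy": 0, "wz": 0}, {"jaw": -1, "tx": 0.1, "ty": 0, "tz": 0, "wx": 0, "wy": 0, "wz": 0}]'

```text
clock: 8.55
tcp_pos: [0.3996, -0.2729, 0.2067]
orientation: [0.001, 0.875, 0.484, -0.002]
wrist_force: [-7.0, -10.2, -0.6]
finger_gap: -0.0002
```

Run:
```python
from h import *
s,R=pose(); print(s["clock"],s["tcp_pos"],R.T@s["wrist_force"]); delta(np.r_[C-.124*np.array([np.cos(DY),np.sin(DY)]),.205],58)
```

```text
8.55 [ 0.39958497 -0.27288001  0.20669428] [-12.32128621  -0.51083875   0.6774356 ]
tool shift cm [-0.41 -0.01  0.17] per row [-0.407 -0.015  0.172] xang 57.9 wz -0.09522878478500729
```

It is home: the force rises to 12 N and the plate no longer advances. Next I back off, rise and look.

carry_out --motion '[{"jaw": -1, "tx": -0.5, "ty": 0, "tz": 0, "wx": 0, "wy": 0, "wz": 0}, {"jaw": -1, "tx": -1.5, "ty": 0, "tz": 0, "wx": 0, "wy": 0, "wz": 0}, {"jaw": -1, "tx": -2.5, "ty": 0, "tz": 0, "wx": 0, "wy": 0, "wz": 0}, {"jaw": -1, "tx": -2.5, "ty": 0, "tz": 0, "wx": 0, "wy": 0, "wz": 0}, {"jaw": -1, "tx": 0, "ty": 0, "tz": -5, "wx": 0, "wy": 0, "wz": 0}, {"jaw": -1, "tx": 0, "ty": 0, "tz": -5, "wx": 0, "wy": 0, "wz": 0}, {"jaw": -1, "tx": 0, "ty": 0, "tz": -5, "wx": 0, "wy": 0, "wz": 0}, {"jaw": -1, "tx": 0, "ty": 0, "tz": -5, "wx": 0, "wy": 0, "wz": 0}, {"jaw": -1, "tx": 0, "ty": 0, "tz": -5, "wx": 0, "wy": 0, "wz": 0}]'

```text
clock: 9.68
tcp_pos: [0.3626, -0.3312, 0.4581]
orientation: [-0.0, 0.875, 0.485, 0.0]
wrist_force: [1.3, -1.1, -0.3]
finger_gap: -0.0001
```

Run:
```python
from h import *
im=eyes.read_camera("scene"); cv2.imwrite("pics/scene4.png",cv2.resize(im[145:345,200:400],None,fx=3,fy=3))
im=eyes.read_camera("top"); cv2.imwrite("pics/top4.png",im); cv2.imwrite("pics/top4c.png",cv2.resize(im[170:290,235:375],None,fx=5,fy=5,interpolation=cv2.INTER_CUBIC))
s,R=pose(); print(s["clock"],s["tcp_pos"],s["joint_pos"],s["wrist_force"])
```

```text
9.775 [ 0.36335622 -0.33205581  0.46220184] [-9.03863274e-01  1.36107589e-01 -4.09931967e-02  1.38462374e+00
  7.44226810e-04  1.22575177e+00] [ 0.07580168 -0.35472409  0.0673776 ]
```

View pics/scene4.png

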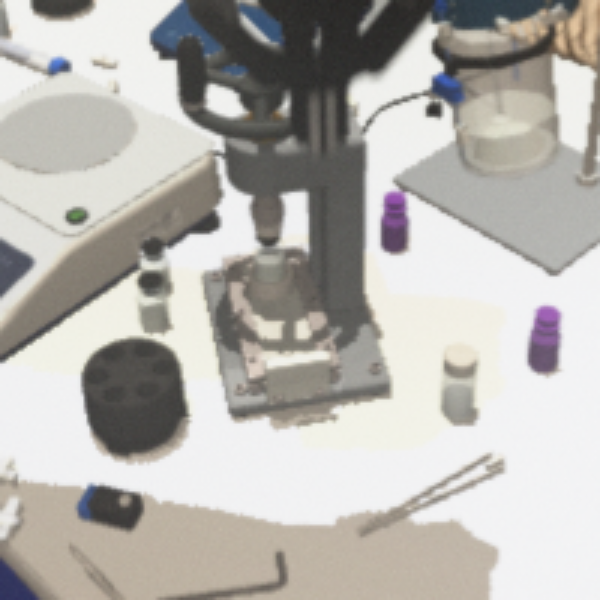

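View pics/top4c.png

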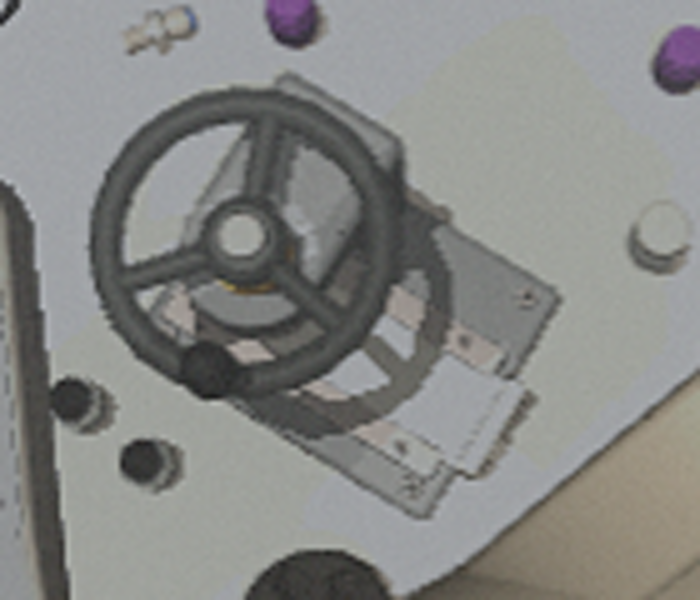

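The slide is home: the plate edge has moved to crop (510,436) and the vial stands under the ram. Now I turn the tool so that its -x side pushes the handle, keeping the later wrist range free.

carry_out --motion '[{"jaw": -1, "tx": 0, "ty": 0, "tz": 0, "wx": 0, "wy": 0, "wz": -10}, {"jaw": -1, "tx": 0, "ty": 0, "tz": 0, "wx": 0, "wy": 0, "wz": -10}, {"jaw": -1, "tx": 0, "ty": 0, "tz": 0, "wx": 0, "wy": 0, "wz": -10}, {"jaw": -1, "tx": 0, "ty": 0, "tz": 0, "wx": 0, "wy": 0, "wz": -10}, {"jaw": -1, "tx": 0, "ty": 0, "tz": 0, "wx": 0, "wy": 0, "wz": -10}, {"jaw": -1, "tx": 0, "ty": 0, "tz": 0, "wx": 0, "wy": 0, "wz": -10}, {"jaw": -1, "tx": 0, "ty": 0, "tz": 0, "wx": 0, "wy": 0, "wz": -10}, {"jaw": -1, "tx": 0, "ty": 0, "tz": 0, "wx": 0, "wy": 0, "wz": -10}, {"jaw": -1, "tx": 0, "ty": 0, "tz": 0, "wx": 0, "wy": 0, "wz": -10}, {"jaw": -1, "tx": 0, "ty": 0, "tz": 0, "wx": 0, "wy": 0, "wz": -10}, {"jaw": -1, "tx": 0, "ty": 0, "tz": 0, "wx": 0, "wy": 0, "wz": -10}, {"jaw": -1, "tx": 0, "ty": 0, "tz": 0, "wx": 0, "wy": 0, "wz": -10}, {"jaw": -1, "tx": 0, "ty": 0, "tz": 0, "wx": 0, "wy": 0, "wz": -10}, {"jaw": -1, "tx": 0, "ty": 0, "tz": 0, "wx": 0, "wy": 0, "wz": -10}, {"jaw": -1, "tx": 0, "ty": 0, "tz": 0, "wx": 0, "wy": 0, "wz": -10}, {"jaw": -1, "tx": 0, "ty": 0, "tz": 0, "wx": 0, "wy": 0, "wz": -10}, {"jaw": -1, "tx": 0, "ty": 0, "tz": 0, "wx": 0, "wy": 0, "wz": -10}, {"jaw": -1, "tx": 0, "ty": 0, "tz": 0, "wx": 0, "wy": 0, "wz": -10}, {"jaw": -1, "tx": 0, "ty": 0, "tz": 0, "wx": 0, "wy": 0, "wz": -10}, {"jaw": -1, "tx": 0, "ty": 0, "tz": 0, "wx": 0, "wy": 0, "wz": -10.5}]'

```text
clock: 12.28
tcp_pos: [0.3628, -0.3313, 0.4557]
orientation: [0.0, -0.635, 0.773, 0.001]
wrist_force: [0.6, 0.5, -0.2]
finger_gap: -0.0001
```

Run:
```python
from h import *
s,R=pose(); print(s["clock"],s["tcp_pos"],s["joint_pos"]); delta([.4063,-.2008,.462],259,3)
a=onz("top",536/5+235,392/5+170,.055);b=onz("top",485/5+235,480/5+170,.055); m=((a+b)/2)[:2]
print("tab->axis",np.linalg.norm(C-m),m, (C-m)@[np.cos(DY),np.sin(DY)])
```

```text
12.275 [ 0.36278268 -0.33129667  0.45567241] [-9.03808587e-01  1.40541967e-01 -5.15847422e-02  1.38051065e+00
  6.84570081e-04 -2.27954703e+00]
tool shift cm [-13.65  -1.74  -0.61] per row [-4.549 -0.58  -0.204] xang -101.18 wz -360.17607650024956
tab->axis 0.11670514894325354 [ 0.40049813 -0.26965764] 0.11670256231550569
```

Run:
```python
import cv2,numpy as np
a=cv2.imread("pics/top0.png")[235:285,305:370];b=cv2.imread("pics/top4.png")[235:285,305:370]
o=np.vstack([cv2.resize(i,None,fx=6,fy=6,interpolation=cv2.INTER_NEAREST) for i in(a,b)])
cv2.imwrite("pics/plate.png",cv2.convertScaleAbs(o,alpha=1.3))
```

```text
(no output)
```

View pics/plate.png

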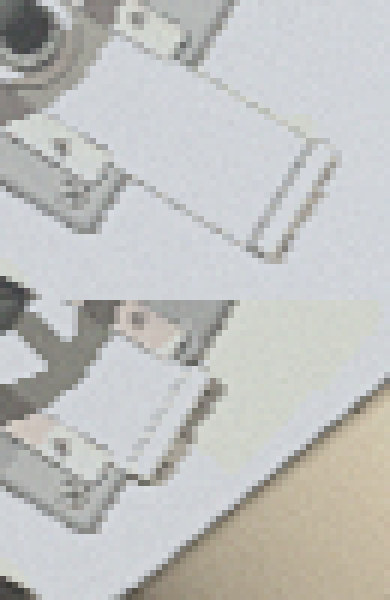

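Run:
```python
from h import *
d=np.array([np.cos(DY),np.sin(DY)])
f=lambda x,y:onz("top",305+x/6,235+y/6,.055)[:2]
for A,B in (((312,142),(252,246)),((186,80),(125,166))):
    print((C-f(*A))@d,(C-f(*B))@d)
```

```text
0.15352546916748183 0.15395700165559778
0.10535411029453329 0.10254791183092488
```

The plate's inner edge has moved by about 50 mm, so the slide is home. Now I go to the handle.

carry_out --motion '[{"jaw": -1, "tx": -4.5, "ty": -0.6, "tz": 0, "wx": 0, "wy": 0, "wz": 0}, {"jaw": -1, "tx": -4.5, "ty": -0.6, "tz": 0, "wx": 0, "wy": 0, "wz": 0}, {"jaw": -1, "tx": -3.65, "ty": -0.5, "tz": 0, "wx": 0, "wy": 0, "wz": 0}, {"jaw": -1, "tx": -1.0, "ty": 0, "tz": 0, "wx": 0, "wy": 0, "wz": 0}, {"jaw": -1, "tx": 0, "ty": 0, "tz": 3, "wx": 0, "wy": 0, "wz": 0}, {"jaw": -1, "tx": 0, "ty": 0, "tz": 2.5, "wx": 0, "wy": 0, "wz": 0}, {"jaw": -1, "tx": 0, "ty": 0, "tz": 0.6, "wx": 0, "wy": 0, "wz": 0}]'

```text
clock: 13.15
tcp_pos: [0.4063, -0.201, 0.3938]
orientation: [-0.0, -0.632, 0.775, 0.002]
wrist_force: [-0.1, -0.5, -0.6]
finger_gap: -0.0
```

```bash
cat >> h.py <<'E'
def rel(half=.0075):
    s,R=pose(); p=s["tcp_pos"][:2]-C; x=np.degrees(np.arctan2(R[1,0],R[0,0]))
    print("clk",s["clock"],"tcp",s["tcp_pos"].round(4),"r mm",(np.linalg.norm(p)*1e3).round(1),"phi",np.degrees(np.arctan2(p[1],p[0])).round(2),"xang",x.round(2),"j6",np.degrees(s["joint_pos"][5]).round(1),"F tool",(R.T@s["wrist_force"]).round(2))
E
python3 - <<'E'
from h import *
im=eyes.read_camera("scene"); cv2.imwrite("pics/scene5.png",cv2.resize(im[100:300,180:430],None,fx=3,fy=3))
im=eyes.read_camera("top"); cv2.imwrite("pics/top5c.png",cv2.resize(im[150:310,235:435],None,fx=3.5,fy=3.5,interpolation=cv2.INTER_CUBIC))
rel(); H=np.array([.4139,-.1615]); t=np.radians(79); delta(np.r_[H-.0175*np.array([np.cos(t),np.sin(t)]),.393],-101)
E
```

```text
clk 13.25 tcp [ 0.4068 -0.2012  0.3951] r mm 63.8 phi -151.83 xang -101.56 j6 -114.9 F tool [0.52 0.65 0.04]
tool shift cm [-2.28  0.08  0.21] per row [-2.283  0.08   0.214] xang -101.56 wz -0.5555145886539208
```

View pics/scene5.png

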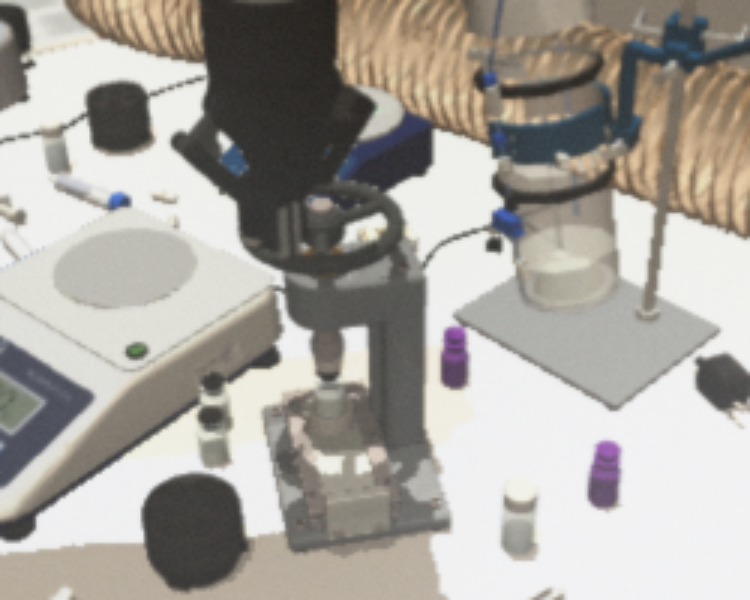

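View pics/top5c.png

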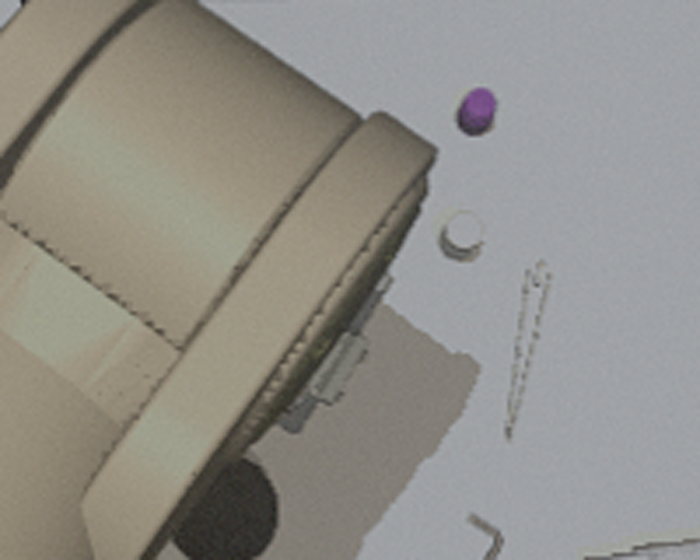

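The closed finger is beside the handle, clear of rim and hub. I approach gently.

carry_out --motion '[{"jaw": -1, "tx": -0.8, "ty": 0.04, "tz": 0.1, "wx": 0, "wy": 0, "wz": -0.5}, {"jaw": -1, "tx": -0.8, "ty": 0.04, "tz": 0.1, "wx": 0, "wy": 0, "wz": 0}, {"jaw": -1, "tx": -0.3, "ty": 0, "tz": 0, "wx": 0, "wy": 0, "wz": 0}, {"jaw": -1, "tx": 0, "ty": 0, "tz": 0, "wx": 0, "wy": 0, "wz": 0}]'

```text
clock: 13.75
tcp_pos: [0.4102, -0.1816, 0.394]
orientation: [0.0, -0.636, 0.771, -0.0]
wrist_force: [0.2, -1.1, 0.6]
finger_gap: -0.0003
```

carry_out --motion '[{"jaw": -1, "tx": -0.15, "ty": 0, "tz": 0, "wx": 0, "wy": 0, "wz": 0}]'

```text
clock: 13.88
tcp_pos: [0.4104, -0.1805, 0.3938]
orientation: [0.0, -0.636, 0.772, -0.0]
wrist_force: [0.0, 0.1, -0.2]
finger_gap: 0.0
```

carry_out --motion '[{"jaw": -1, "tx": -0.15, "ty": 0, "tz": 0, "wx": 0, "wy": 0, "wz": 0}]'

```text
clock: 14.0
tcp_pos: [0.4106, -0.179, 0.3937]
orientation: [0.0, -0.636, 0.772, 0.0]
wrist_force: [0.3, 0.2, -0.0]
finger_gap: -0.0002
```

Run:
```python
from h import *
rel()
```

```text
clk 14.0 tcp [ 0.4106 -0.179   0.3937] r mm 53.0 phi -171.42 xang -101.02 j6 -112.8 F tool [-0.27 -0.23  0.02]
```

carry_out --motion '[{"jaw": -1, "tx": -0.15, "ty": 0, "tz": 0, "wx": 0, "wy": 0, "wz": 0}]'

```text
clock: 14.12
tcp_pos: [0.4109, -0.1775, 0.3937]
orientation: [0.0, -0.636, 0.772, 0.0]
wrist_force: [0.1, -0.6, 1.0]
finger_gap: -0.0005
```

carry_out --motion '[{"jaw": -1, "tx": -0.15, "ty": 0, "tz": 0, "wx": 0, "wy": 0, "wz": 0}]'

```text
clock: 14.25
tcp_pos: [0.4112, -0.1763, 0.3937]
orientation: [-0.0, -0.636, 0.772, -0.0]
wrist_force: [0.3, -2.0, -0.2]
finger_gap: -0.0001
```

Run:
```python
from h import *
rel()
```

```text
clk 14.25 tcp [ 0.4112 -0.1763  0.3937] r mm 52.1 phi -174.26 xang -101.03 j6 -112.5 F tool [ 1.94 -0.65  0.24]
```

Contact is at about (0.411, -0.1766), which matches the handle at 169°. I push round in 5° arc rows.

carry_out --motion '[{"jaw": -1, "tx": -0.44, "ty": 0.114, "tz": 0.011, "wx": 0, "wy": 0, "wz": 5}, {"jaw": -1, "tx": -0.44, "ty": 0.114, "tz": 0.011, "wx": 0, "wy": 0, "wz": 5}, {"jaw": -1, "tx": -0.44, "ty": 0.114, "tz": 0.011, "wx": 0, "wy": 0, "wz": 5}, {"jaw": -1, "tx": -0.44, "ty": 0.114, "tz": 0.011, "wx": 0, "wy": 0, "wz": 5}, {"jaw": -1, "tx": -0.44, "ty": 0.114, "tz": 0.011, "wx": 0, "wy": 0, "wz": 5}, {"jaw": -1, "tx": -0.44, "ty": 0.114, "tz": 0.011, "wx": 0, "wy": 0, "wz": 5}]'

```text
clock: 15.0
tcp_pos: [0.4152, -0.1495, 0.393]
orientation: [-0.001, -0.413, 0.911, -0.0]
wrist_force: [-0.8, -1.9, 0.3]
finger_gap: 0.0001
```

Run:
```python
from h import *
rel()
```

```text
clk 15.0 tcp [ 0.4152 -0.1495  0.393 ] r mm 52.5 phi 155.7 xang -131.2 j6 -79.0 F tool [ 1.93 -0.65 -0.27]
```

carry_out --motion '[{"jaw": -1, "tx": -0.44, "ty": 0.114, "tz": 0.011, "wx": 0, "wy": 0, "wz": 5}, {"jaw": -1, "tx": -0.44, "ty": 0.114, "tz": 0.011, "wx": 0, "wy": 0, "wz": 5}, {"jaw": -1, "tx": -0.44, "ty": 0.114, "tz": 0.011, "wx": 0, "wy": 0, "wz": 5}, {"jaw": -1, "tx": -0.44, "ty": 0.114, "tz": 0.011, "wx": 0, "wy": 0, "wz": 5}, {"jaw": -1, "tx": -0.44, "ty": 0.114, "tz": 0.011, "wx": 0, "wy": 0, "wz": 5}, {"jaw": -1, "tx": -0.44, "ty": 0.114, "tz": 0.011, "wx": 0, "wy": 0, "wz": 5}, {"jaw": -1, "tx": -0.44, "ty": 0.114, "tz": 0.011, "wx": 0, "wy": 0, "wz": 5}, {"jaw": -1, "tx": -0.44, "ty": 0.114, "tz": 0.011, "wx": 0, "wy": 0, "wz": 5}, {"jaw": -1, "tx": -0.44, "ty": 0.114, "tz": 0.011, "wx": 0, "wy": 0, "wz": 5}, {"jaw": -1, "tx": -0.44, "ty": 0.114, "tz": 0.011, "wx": 0, "wy": 0, "wz": 5}, {"jaw": -1, "tx": -0.44, "ty": 0.114, "tz": 0.011, "wx": 0, "wy": 0, "wz": 5}, {"jaw": -1, "tx": -0.44, "ty": 0.114, "tz": 0.011, "wx": 0, "wy": 0, "wz": 5}, {"jaw": -1, "tx": -0.44, "ty": 0.114, "tz": 0.011, "wx": 0, "wy": 0, "wz": 5}, {"jaw": -1, "tx": -0.44, "ty": 0.114, "tz": 0.011, "wx": 0, "wy": 0, "wz": 5}, {"jaw": -1, "tx": -0.44, "ty": 0.114, "tz": 0.011, "wx": 0, "wy": 0, "wz": 5}, {"jaw": -1, "tx": -0.44, "ty": 0.114, "tz": 0.011, "wx": 0, "wy": 0, "wz": 5}, {"jaw": -1, "tx": -0.44, "ty": 0.114, "tz": 0.011, "wx": 0, "wy": 0, "wz": 5}, {"jaw": -1, "tx": -0.44, "ty": 0.114, "tz": 0.011, "wx": 0, "wy": 0, "wz": 5}]'

```text
clock: 17.25
tcp_pos: [0.4838, -0.1225, 0.3909]
orientation: [-0.001, 0.351, 0.936, 0.001]
wrist_force: [-2.3, 1.7, 0.2]
finger_gap: -0.0001
```

Run:
```python
from h import *
im=eyes.read_camera("scene"); cv2.imwrite("pics/scene6.png",cv2.resize(im[100:300,180:430],None,fx=3,fy=3))
rel()
```

```text
clk 17.3 tcp [ 0.4843 -0.1228  0.3908] r mm 52.8 phi 66.23 xang 138.69 j6 17.9 F tool [ 0.56  0.26 -1.1 ]
```

View pics/scene6.png

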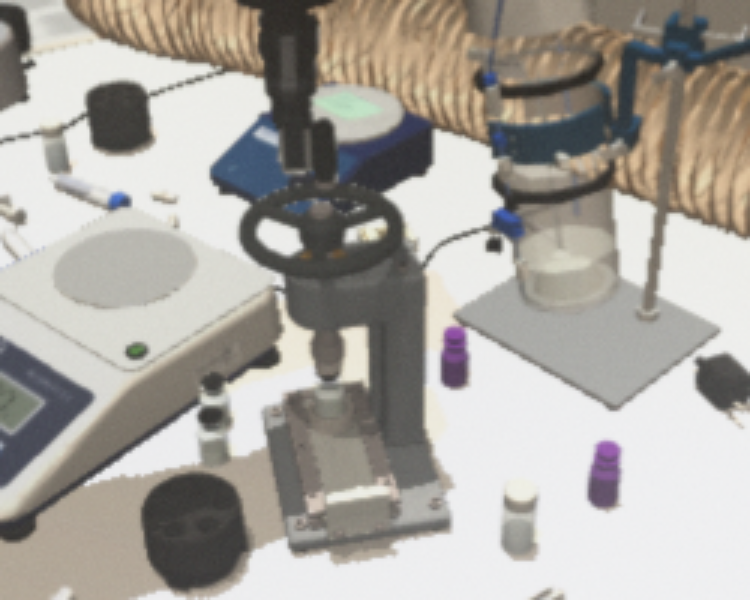

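carry_out --motion '[{"jaw": -1, "tx": -0.44, "ty": 0.114, "tz": 0.011, "wx": 0, "wy": 0, "wz": 5}, {"jaw": -1, "tx": -0.44, "ty": 0.114, "tz": 0.011, "wx": 0, "wy": 0, "wz": 5}, {"jaw": -1, "tx": -0.44, "ty": 0.114, "tz": 0.011, "wx": 0, "wy": 0, "wz": 5}, {"jaw": -1, "tx": -0.44, "ty": 0.114, "tz": 0.011, "wx": 0, "wy": 0, "wz": 5}, {"jaw": -1, "tx": -0.44, "ty": 0.114, "tz": 0.011, "wx": 0, "wy": 0, "wz": 5}, {"jaw": -1, "tx": -0.44, "ty": 0.114, "tz": 0.011, "wx": 0, "wy": 0, "wz": 5}, {"jaw": -1, "tx": -0.44, "ty": 0.114, "tz": 0.011, "wx": 0, "wy": 0, "wz": 5}, {"jaw": -1, "tx": -0.44, "ty": 0.114, "tz": 0.011, "wx": 0, "wy": 0, "wz": 5}, {"jaw": -1, "tx": -0.44, "ty": 0.114, "tz": 0.011, "wx": 0, "wy": 0, "wz": 5}, {"jaw": -1, "tx": -0.44, "ty": 0.114, "tz": 0.011, "wx": 0, "wy": 0, "wz": 5}, {"jaw": -1, "tx": -0.44, "ty": 0.114, "tz": 0.011, "wx": 0, "wy": 0, "wz": 5}, {"jaw": -1, "tx": -0.44, "ty": 0.114, "tz": 0.011, "wx": 0, "wy": 0, "wz": 5}, {"jaw": -1, "tx": -0.44, "ty": 0.114, "tz": 0.011, "wx": 0, "wy": 0, "wz": 5}, {"jaw": -1, "tx": -0.44, "ty": 0.114, "tz": 0.011, "wx": 0, "wy": 0, "wz": 5}, {"jaw": -1, "tx": -0.44, "ty": 0.114, "tz": 0.011, "wx": 0, "wy": 0, "wz": 5}, {"jaw": -1, "tx": -0.44, "ty": 0.114, "tz": 0.011, "wx": 0, "wy": 0, "wz": 5}]'

```text
clock: 19.3
tcp_pos: [0.5137, -0.1828, 0.3891]
orientation: [-0.001, 0.871, 0.492, 0.001]
wrist_force: [1.0, 3.1, -0.1]
finger_gap: -0.0003
```

Run:
```python
from h import *
rel(); print(get_state()["joint_pos"])
```

```text
clk 19.3 tcp [ 0.5137 -0.1828  0.3891] r mm 52.0 phi -12.97 xang 58.93 j6 93.0 F tool [ 3.15 -0.74  0.07]
[-0.48955963  0.26046714 -0.06393209  1.24679991  0.00190988  1.6234438 ]
```

carry_out --motion '[{"jaw": -1, "tx": 1.2, "ty": 0, "tz": 0, "wx": 0, "wy": 0, "wz": 0}, {"jaw": -1, "tx": 2, "ty": 0, "tz": 0, "wx": 0, "wy": 0, "wz": 0}, {"jaw": -1, "tx": 0, "ty": 0, "tz": -2.5, "wx": 0, "wy": 0, "wz": 0}, {"jaw": -1, "tx": 0, "ty": 0, "tz": -2.5, "wx": 0, "wy": 0, "wz": -10}, {"jaw": -1, "tx": 0, "ty": 0, "tz": 0, "wx": 0, "wy": 0, "wz": -10}, {"jaw": -1, "tx": 0, "ty": 0, "tz": 0, "wx": 0, "wy": 0, "wz": -10}, {"jaw": -1, "tx": 0, "ty": 0, "tz": 0, "wx": 0, "wy": 0, "wz": -10}, {"jaw": -1, "tx": 0, "ty": 0, "tz": 0, "wx": 0, "wy": 0, "wz": -10}, {"jaw": -1, "tx": 0, "ty": 0, "tz": 0, "wx": 0, "wy": 0, "wz": -10}, {"jaw": -1, "tx": 0, "ty": 0, "tz": 0, "wx": 0, "wy": 0, "wz": -10}, {"jaw": -1, "tx": 0, "ty": 0, "tz": 0, "wx": 0, "wy": 0, "wz": -10}, {"jaw": -1, "tx": 0, "ty": 0, "tz": 0, "wx": 0, "wy": 0, "wz": -10}, {"jaw": -1, "tx": 0, "ty": 0, "tz": 0, "wx": 0, "wy": 0, "wz": -10}, {"jaw": -1, "tx": 0, "ty": 0, "tz": 0, "wx": 0, "wy": 0, "wz": -10}, {"jaw": -1, "tx": 0, "ty": 0, "tz": 0, "wx": 0, "wy": 0, "wz": -10}, {"jaw": -1, "tx": 0, "ty": 0, "tz": 0, "wx": 0, "wy": 0, "wz": -10}, {"jaw": -1, "tx": 0, "ty": 0, "tz": 0, "wx": 0, "wy": 0, "wz": -10}, {"jaw": -1, "tx": 0, "ty": 0, "tz": 0, "wx": 0, "wy": 0, "wz": -10}, {"jaw": -1, "tx": 0, "ty": 0, "tz": 0, "wx": 0, "wy": 0, "wz": -10}, {"jaw": -1, "tx": 0, "ty": 0, "tz": 0, "wx": 0, "wy": 0, "wz": -10}]'

```text
clock: 21.8
tcp_pos: [0.5307, -0.1544, 0.4393]
orientation: [0.0, -0.419, 0.908, 0.0]
wrist_force: [0.4, -0.7, -0.6]
finger_gap: -0.0
```

Run:
```python
from h import *
im=eyes.read_camera("scene"); cv2.imwrite("pics/scene7.png",cv2.resize(im[100:300,180:430],None,fx=3,fy=3))
rel(); 
# approach point: 10 mm short of contact, handle at -30 -> push dir -120
t=np.radians(-121+0); delta(np.array([.5137,-.1828,.389])-.008*np.array([np.cos(t),np.sin(t),0]),-121)
```

```text
clk 21.85 tcp [ 0.5306 -0.1544  0.4393] r mm 69.7 phi 13.87 xang -130.24 j6 -74.3 F tool [-0.6  -0.19  0.6 ]
tool shift cm [ 2.47 -0.41  5.03] per row [ 2.474 -0.413  5.025] xang -130.24 wz -9.236026391519545
```

View pics/scene7.png

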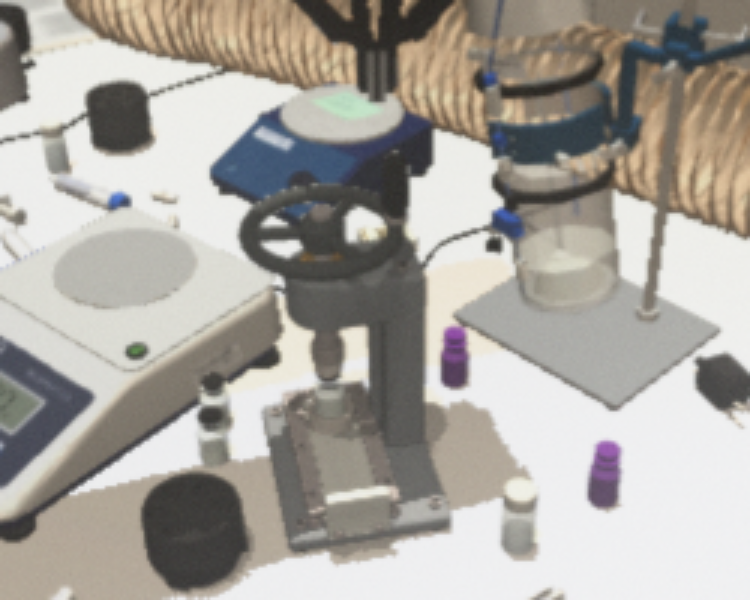

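carry_out --motion '[{"jaw": -1, "tx": 0.5, "ty": -0.41, "tz": 0, "wx": 0, "wy": 0, "wz": -9.2}, {"jaw": -1, "tx": 0, "ty": 0, "tz": 2.5, "wx": 0, "wy": 0, "wz": 0}, {"jaw": -1, "tx": 0, "ty": 0, "tz": 2.5, "wx": 0, "wy": 0, "wz": 0}, {"jaw": -1, "tx": 0.5, "ty": 0, "tz": 0, "wx": 0, "wy": 0, "wz": 0}, {"jaw": -1, "tx": 0, "ty": 0, "tz": 0, "wx": 0, "wy": 0, "wz": 0}]'

```text
clock: 22.48
tcp_pos: [0.5275, -0.1663, 0.3902]
orientation: [0.0, -0.486, 0.874, -0.0]
wrist_force: [0.9, 0.2, -0.6]
finger_gap: 0.0001
```

Run:
```python
from h import *
rel(); 
delta(np.array([.5137,-.1828,.389]),-121)
```

```text
clk 22.475 tcp [ 0.5275 -0.1663  0.3902] r mm 64.7 phi 4.24 xang -121.83 j6 -84.0 F tool [-0.68 -0.69  0.58]
tool shift cm [2.13 0.3  0.12] per row [2.127 0.301 0.115] xang -121.83 wz -0.8316893108393657
```

carry_out --motion '[{"jaw": -1, "tx": 0.9, "ty": 0.3, "tz": 0.1, "wx": 0, "wy": 0, "wz": -0.8}, {"jaw": -1, "tx": 0.8, "ty": 0, "tz": 0, "wx": 0, "wy": 0, "wz": 0}, {"jaw": -1, "tx": 0.3, "ty": 0, "tz": 0, "wx": 0, "wy": 0, "wz": 0}, {"jaw": -1, "tx": 0.1, "ty": 0, "tz": 0, "wx": 0, "wy": 0, "wz": 0}]'

```text
clock: 22.98
tcp_pos: [0.5137, -0.1831, 0.3887]
orientation: [0.001, -0.492, 0.871, -0.0]
wrist_force: [0.4, 1.6, 1.4]
finger_gap: -0.0
```

Run:
```python
from h import *
rel(); 
delta(np.array([.5137,-.1828,.389]),-121)
```

```text
clk 22.975 tcp [ 0.5137 -0.1831  0.3887] r mm 52.1 phi -13.31 xang -121.05 j6 -87.0 F tool [-1.59  0.52 -1.43]
tool shift cm [-0.02  0.02 -0.03] per row [-0.024  0.018 -0.03 ] xang -121.05 wz -0.04616936309557218
```

carry_out --motion '[{"jaw": -1, "tx": 0.44, "ty": -0.114, "tz": 0.011, "wx": 0, "wy": 0, "wz": 5}, {"jaw": -1, "tx": 0.44, "ty": -0.114, "tz": 0.011, "wx": 0, "wy": 0, "wz": 5}, {"jaw": -1, "tx": 0.44, "ty": -0.114, "tz": 0.011, "wx": 0, "wy": 0, "wz": 5}, {"jaw": -1, "tx": 0.44, "ty": -0.114, "tz": 0.011, "wx": 0, "wy": 0, "wz": 5}, {"jaw": -1, "tx": 0.44, "ty": -0.114, "tz": 0.011, "wx": 0, "wy": 0, "wz": 5}, {"jaw": -1, "tx": 0.44, "ty": -0.114, "tz": 0.011, "wx": 0, "wy": 0, "wz": 5}, {"jaw": -1, "tx": 0.44, "ty": -0.114, "tz": 0.011, "wx": 0, "wy": 0, "wz": 5}, {"jaw": -1, "tx": 0.44, "ty": -0.114, "tz": 0.011, "wx": 0, "wy": 0, "wz": 5}, {"jaw": -1, "tx": 0.44, "ty": -0.114, "tz": 0.011, "wx": 0, "wy": 0, "wz": 5}, {"jaw": -1, "tx": 0.44, "ty": -0.114, "tz": 0.011, "wx": 0, "wy": 0, "wz": 5}]'

```text
clock: 24.22
tcp_pos: [0.4866, -0.2173, 0.3877]
orientation: [0.001, -0.077, 0.997, -0.0]
wrist_force: [2.4, -0.1, 1.3]
finger_gap: -0.0
```

Run:
```python
from h import *
rel()
```

```text
clk 24.225 tcp [ 0.4866 -0.2173  0.3877] r mm 51.9 phi -62.91 xang -171.16 j6 -41.5 F tool [-2.37 -0.44 -1.33]
```

carry_out --motion '[{"jaw": -1, "tx": 0.44, "ty": -0.114, "tz": 0.011, "wx": 0, "wy": 0, "wz": 5}, {"jaw": -1, "tx": 0.44, "ty": -0.114, "tz": 0.011, "wx": 0, "wy": 0, "wz": 5}, {"jaw": -1, "tx": 0.44, "ty": -0.114, "tz": 0.011, "wx": 0, "wy": 0, "wz": 5}, {"jaw": -1, "tx": 0.44, "ty": -0.114, "tz": 0.011, "wx": 0, "wy": 0, "wz": 5}, {"jaw": -1, "tx": 0.44, "ty": -0.114, "tz": 0.011, "wx": 0, "wy": 0, "wz": 5}, {"jaw": -1, "tx": 0.44, "ty": -0.114, "tz": 0.011, "wx": 0, "wy": 0, "wz": 5}, {"jaw": -1, "tx": 0.44, "ty": -0.114, "tz": 0.011, "wx": 0, "wy": 0, "wz": 5}, {"jaw": -1, "tx": 0.44, "ty": -0.114, "tz": 0.011, "wx": 0, "wy": 0, "wz": 5}, {"jaw": -1, "tx": 0.44, "ty": -0.114, "tz": 0.011, "wx": 0, "wy": 0, "wz": 5}, {"jaw": -1, "tx": 0.44, "ty": -0.114, "tz": 0.011, "wx": 0, "wy": 0, "wz": 5}, {"jaw": -1, "tx": 0.44, "ty": -0.114, "tz": 0.011, "wx": 0, "wy": 0, "wz": 5}, {"jaw": -1, "tx": 0.44, "ty": -0.114, "tz": 0.011, "wx": 0, "wy": 0, "wz": 5}, {"jaw": -1, "tx": 0.44, "ty": -0.114, "tz": 0.011, "wx": 0, "wy": 0, "wz": 5}, {"jaw": -1, "tx": 0.44, "ty": -0.114, "tz": 0.011, "wx": 0, "wy": 0, "wz": 5}, {"jaw": -1, "tx": 0.44, "ty": -0.114, "tz": 0.011, "wx": 0, "wy": 0, "wz": 5}, {"jaw": -1, "tx": 0.44, "ty": -0.114, "tz": 0.011, "wx": 0, "wy": 0, "wz": 5}, {"jaw": -1, "tx": 0.44, "ty": -0.114, "tz": 0.011, "wx": 0, "wy": 0, "wz": 5}, {"jaw": -1, "tx": 0.44, "ty": -0.114, "tz": 0.011, "wx": 0, "wy": 0, "wz": 5}]'

```text
clock: 26.48
tcp_pos: [0.4166, -0.1937, 0.3858]
orientation: [0.001, 0.651, 0.759, -0.001]
wrist_force: [0.7, -3.1, 1.3]
finger_gap: 0.0004
```

Run:
```python
from h import *
rel(); delta([.4110,-.1769,.386],79); delta([.4110,-.1769,.386],79,4)
```

```text
clk 26.475 tcp [ 0.4166 -0.1937  0.3858] r mm 51.6 phi -154.0 xang 98.79 j6 46.3 F tool [-3.18  0.24 -1.32]
tool shift cm [ 1.75 -0.3  -0.02] per row [ 1.748 -0.299 -0.025] xang 98.79 wz 19.79302976748474
tool shift cm [ 1.75 -0.3  -0.02] per row [ 0.437 -0.075 -0.006] xang 98.79 wz 19.79302976748474
```

carry_out --motion '[{"jaw": -1, "tx": 0.44, "ty": -0.12, "tz": 0.011, "wx": 0, "wy": 0, "wz": 5}, {"jaw": -1, "tx": 0.44, "ty": -0.12, "tz": 0.011, "wx": 0, "wy": 0, "wz": 5}, {"jaw": -1, "tx": 0.44, "ty": -0.12, "tz": 0.011, "wx": 0, "wy": 0, "wz": 5}, {"jaw": -1, "tx": 0.36, "ty": -0.1, "tz": 0, "wx": 0, "wy": 0, "wz": 4.8}, {"jaw": -1, "tx": 0, "ty": 0, "tz": 0, "wx": 0, "wy": 0, "wz": 0}]'

```text
clock: 27.1
tcp_pos: [0.4113, -0.1767, 0.3853]
orientation: [0.001, 0.77, 0.638, -0.0]
wrist_force: [-0.3, -1.9, 1.3]
finger_gap: 0.0
```

Run:
```python
from h import *
rel(); delta([.4110,-.1769,.386],79)
```

```text
clk 27.1 tcp [ 0.4113 -0.1767  0.3853] r mm 52.0 phi -173.78 xang 79.24 j6 67.2 F tool [-1.97  0.06 -1.25]
tool shift cm [-0.02 -0.03 -0.07] per row [-0.022 -0.026 -0.074] xang 79.24 wz 0.24132766274624373
```

Back at the start contact point within about 0.3 mm. I back off and compare pictures.

carry_out --motion '[{"jaw": -1, "tx": -1, "ty": 0, "tz": 0, "wx": 0, "wy": 0, "wz": 0}, {"jaw": -1, "tx": -3, "ty": 0, "tz": 0, "wx": 0, "wy": 0, "wz": 0}, {"jaw": -1, "tx": -2, "ty": 0, "tz": -4, "wx": 0, "wy": 0, "wz": 0}, {"jaw": -1, "tx": 0, "ty": 0, "tz": -5, "wx": 0, "wy": 0, "wz": 0}, {"jaw": -1, "tx": -5, "ty": 0, "tz": -1, "wx": 0, "wy": 0, "wz": 0}, {"jaw": -1, "tx": -5, "ty": 0, "tz": 0, "wx": 0, "wy": 0, "wz": 0}, {"jaw": -1, "tx": -3, "ty": 0, "tz": 0, "wx": 0, "wy": 0, "wz": 0}]'

```text
clock: 27.98
tcp_pos: [0.3748, -0.3657, 0.4845]
orientation: [-0.0, 0.771, 0.637, 0.0]
wrist_force: [-0.0, 0.5, 0.3]
finger_gap: -0.0003
```

Run:
```python
from h import *
im=eyes.read_camera("scene"); cv2.imwrite("pics/scene8.png",im); cv2.imwrite("pics/scene8c.png",cv2.resize(im[145:315,220:350],None,fx=3.5,fy=3.5,interpolation=cv2.INTER_CUBIC))
im=eyes.read_camera("top"); cv2.imwrite("pics/top8.png",im); cv2.imwrite("pics/top8c.png",cv2.resize(im[170:290,235:375],None,fx=5,fy=5,interpolation=cv2.INTER_CUBIC))
rel()
```

```text
clk 28.075 tcp [ 0.3747 -0.3664  0.4838] r mm 214.4 phi -114.32 xang 79.02 j6 47.8 F tool [ 0.57 -0.14 -0.05]
```

View pics/scene8c.png

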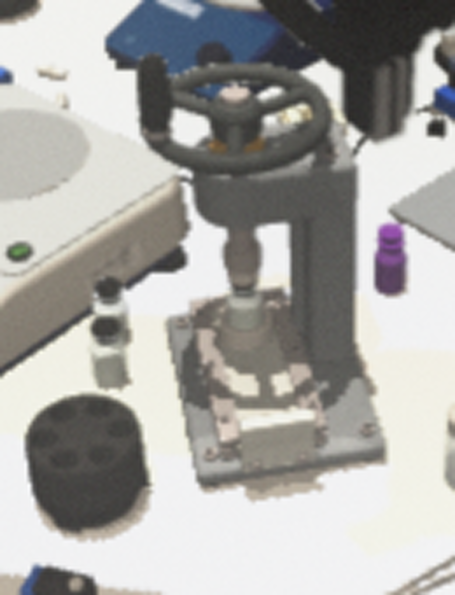

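View pics/top8c.png

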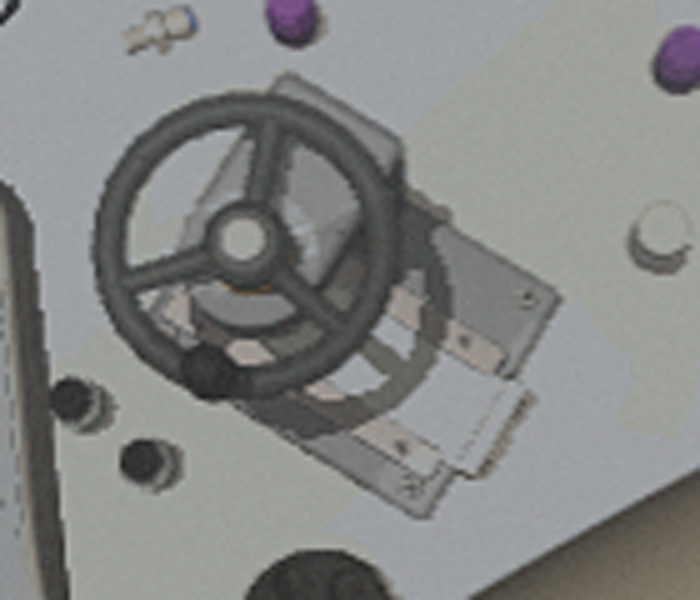

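```bash
python3 - <<'E'
from h import *
d={}
for n,dz in(("0",0),("8",-.008)):
    im=cv2.imread(f"pics/top{n}.png"); g=cv2.cvtColor(im,cv2.COLOR_BGR2GRAY)
    sub=g[236:252,268:286].astype(float); 
    m=(sub<48).astype(np.uint8); w=np.clip(55-sub,0,None)*m; yy,xx=np.mgrid[236:252,268:286]
    u,v=(w*xx).sum()/w.sum(),(w*yy).sum()/w.sum()
    p=onz("top",u,v,.245+dz)[:2]-C; print(n,m.sum(),u,v,p,np.degrees(np.arctan2(p[1],p[0])))
    s=cv2.cvtColor(cv2.imread(f"pics/scene{n}.png"),cv2.COLOR_BGR2GRAY)[155:182,255:271].astype(float)
    w=np.clip(60-s,0,None);yy,xx=np.mgrid[155:182,255:271];print((w*xx).sum()/w.sum(),(w*yy).sum()/w.sum())
    d[n]=((w*xx).sum()/w.sum(),(w*yy).sum()/w.sum())
for z in(.232,.224):
  print(z,[(a,proj("scene",[C[0]+.05*np.cos(np.radians(a)),C[1]+.05*np.sin(np.radians(a)),z]).round(2)) for a in(165,169,173)])
rel()
E
python3 - <<'E'
import cv2,numpy as np
a=[cv2.resize(cv2.imread(f"pics/scene{n}.png")[200:270,260:320],None,fx=6,fy=6,interpolation=cv2.INTER_CUBIC) for n in "08"]
cv2.imwrite("pics/vial.png",np.hstack(a))
E
```

```text
0 5 275.50943396226415 246.0188679245283 [-0.05306753  0.01180817] 167.45535999915182
263.5559633027523 168.71559633027522
8 22 277.2352941176471 246.26244343891403 [-0.05286423  0.00958318] 169.7250563701449
264.4414893617021 173.23936170212767
0.232 [(165, array([262.37, 166.87])), (169, array([263.18, 167.66])), (173, array([264.11, 168.42]))]
0.224 [(165, array([262.68, 170.45])), (169, array([263.48, 171.25])), (173, array([264.41, 172.02]))]
clk 28.075 tcp [ 0.3747 -0.3664  0.4838] r mm 214.4 phi -114.32 xang 79.02 j6 47.8 F tool [ 0.57 -0.14 -0.05]
```

View pics/vial.png

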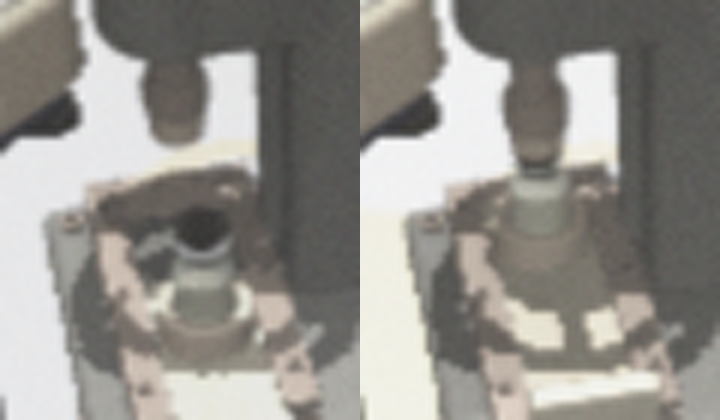

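Run:
```python
from h import *
from h import proj
def edges(n,row):
    g=cv2.cvtColor(cv2.imread(f"pics/scene{n}.png"),cv2.COLOR_BGR2GRAY)[row].astype(float)
    x=np.arange(252,276); p=g[252:276]; 
    # half-level crossings (left bg, right bg)
    mn=p.min(); i=p.argmin()
    l=next(k for k in range(i,0,-1) if p[k]>(mn+p[0])/2); L=x[l]+ (p[l]-(mn+p[0])/2)/(p[l]-p[l+1])
    bg=np.median(p[i+5:i+9]); h=(mn+bg)/2
    r=next(k for k in range(i,23) if p[k]>h); Rr=x[r]-(p[r]-h)/(p[r]-p[r-1])
    return L,Rr,(L+Rr)/2
for n,off in(("0",0),("8",3)):
    e=np.array([edges(n,r+off) for r in range(160,168)]); print(n,np.median(e,0).round(2), e[:,2].round(2))
a=cv2.imread("pics/scene0.png")[148:190,250:320];b=cv2.imread("pics/scene8.png")[152:194,250:320]
cv2.imwrite("pics/hc.png",np.vstack([cv2.resize(i,None,fx=7,fy=7,interpolation=cv2.INTER_NEAREST) for i in(a,b)]))
# spokes in top view: polar sample on the rim plane, radius 30mm
for n,z in(("0",.200),("8",.192)):
    g=cv2.cvtColor(cv2.imread(f"pics/top{n}.png"),cv2.COLOR_BGR2GRAY).astype(np.float32)
    for r in(.026,.031,.036):
        A=np.arange(0,360,1.0); uv=np.array([proj("top",[C[0]+r*np.cos(np.radians(a)),C[1]+r*np.sin(np.radians(a)),z]) for a in A],np.float32)
        v=cv2.remap(g,uv[:,0].reshape(1,-1),uv[:,1].reshape(1,-1),cv2.INTER_CUBIC)[0]
        np.save(f"pics/p{n}_{int(r*1e3)}.npy",v)
for r in(26,31,36):
    a,b=np.load(f"pics/p0_{r}.npy"),np.load(f"pics/p8_{r}.npy")
    for n,v in(("0",a),("8",b)):
        print(r,n,"".join("#" if t<85 else "." for t in v[::4]))
    best=[(np.corrcoef(a,np.roll(b,k))[0,1].round(3),k) for k in range(-12,13)]; print(r,max(best))
```

```text
Traceback (most recent call last):
StopIteration
```

Run:
```python
from h import *
a=cv2.imread("pics/scene0.png")[148:190,250:320];b=cv2.imread("pics/scene8.png")[152:194,250:320]
cv2.imwrite("pics/hc.png",np.vstack([cv2.resize(i,None,fx=7,fy=7,interpolation=cv2.INTER_NEAREST) for i in(a,b)]))
# handle match between pictures by sub-pixel template matching
for n,box in(("scene",(157,174,257,270)),("top",(238,250,270,283))):
    A=cv2.cvtColor(cv2.imread(f"pics/{n}0.png"),cv2.COLOR_BGR2GRAY);B=cv2.cvtColor(cv2.imread(f"pics/{n}8.png"),cv2.COLOR_BGR2GRAY)
    y0,y1,x0,x1=box; s=8
    T=cv2.resize(A[y0:y1,x0:x1],None,fx=s,fy=s,interpolation=cv2.INTER_CUBIC); I=cv2.resize(B[y0-6:y1+8,x0-6:x1+6],None,fx=s,fy=s,interpolation=cv2.INTER_CUBIC)
    r=cv2.matchTemplate(I,T,cv2.TM_CCOEFF_NORMED); _,m,_,l=cv2.minMaxLoc(r); print(n,"score",m,"shift",l[0]/s-6,l[1]/s-6)
    f=lambda a,z:proj(n,[C[0]+.05*np.cos(np.radians(a)),C[1]+.05*np.sin(np.radians(a)),z])
    for a in(163,166,169,172,175): print("  end angle",a,(f(a,.234)-f(169,.242)).round(2))
for n,z in(("0",.200),("8",.192)):
    g=cv2.cvtColor(cv2.imread(f"pics/top{n}.png"),cv2.COLOR_BGR2GRAY).astype(np.float32)
    for r in(.026,.031,.036):
        A=np.arange(0,360,1.0); uv=np.array([proj("top",[C[0]+r*np.cos(np.radians(a)),C[1]+r*np.sin(np.radians(a)),z]) for a in A],np.float32)
        v=cv2.remap(g,uv[:,0].reshape(1,-1),uv[:,1].reshape(1,-1),cv2.INTER_CUBIC)[0]
        np.save(f"pics/p{n}_{int(r*1e3)}.npy",v)
for r in(26,31,36):
    a,b=np.load(f"pics/p0_{r}.npy"),np.load(f"pics/p8_{r}.npy")
    best=[(np.corrcoef(a,np.roll(b,k))[0,1].round(3),k) for k in range(-12,13)]; print(r,max(best))
```

```text
scene score 0.959374189376831 shift 0.0 0.0
  end angle 163 [-0.87  2.44]
  end angle 166 [-0.32  3.05]
  end angle 169 [0.3  3.64]
  end angle 172 [0.99 4.22]
  end angle 175 [1.74 4.77]
top score 0.9603932499885559 shift -0.125 0.125
  end angle 163 [-2.57 -0.3 ]
  end angle 166 [-1.09  0.09]
  end angle 169 [0.4 0.4]
  end angle 172 [1.92 0.63]
  end angle 175 [3.44 0.78]
26 (np.float64(0.927), 1)
31 (np.float64(0.967), 0)
36 (np.float64(0.938), 0)
```

View pics/hc.png

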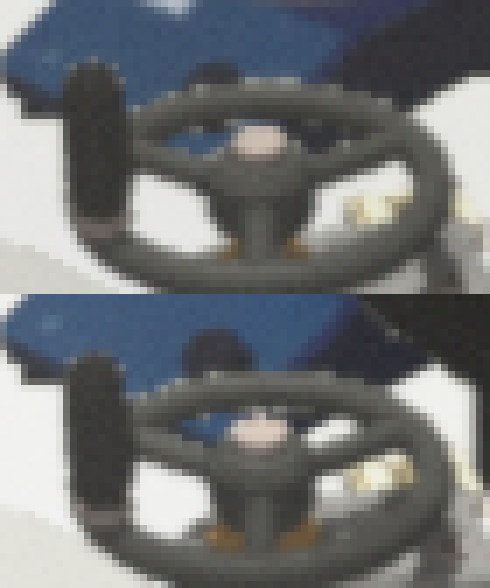

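The handle matches its starting picture within about 1°. The ram foot is down on the stopper and everything else looks unmoved, so I hand in.

Run:
```python
from workcell import env,get_state
print(get_state()["clock"]); print(env.hand_in())
```

```text
28.075
the job is handed in; nothing more can be done
None
```

I pushed the slide home by its end plate, then pushed the hand wheel clockwise through one full turn by its handle, using shut fingertips only. I handed the job in at 28.1 s.

**Slide:** the force rose to 12 N at the stop. In the pictures the plate had moved 48 to 51 mm on its inner edge. A first, rougher reading on the outer edge gave only about 47 mm. I put that down to a blurred edge, because the stop force and the closer crop both say home.

**Wheel:** I pushed in two strokes of about 200° and 160°, turning the tool round between them because of the wrist's range.
- **End position:** the last contact point was within about 0.3 mm of the first, and the top-view match puts the handle within about 1°.
- **Disagreement:** two rough brightness-centroid readings suggested the handle was about 2 to 3° short. They were sensitive to shading.
- **No use as a check:** the template match on the scene picture locked onto the background.

**Stopper:** the last picture shows the ram's foot down on the stopper, with only a thin dark line left between foot and vial. I could not measure directly that the flange is seated on the lip.

**Other things:** the neighbouring vials, holder and fitting looked unmoved in the last close-ups. I did not measure their positions, and the tweezers were mostly out of those views.

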